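Put the slide box away in its rack lane and shut the turn bar

TASK

Put the loose blue slide box away in the empty lane, the one nearer the robot, of the two-lane wooden rack: push it along the worktop with the fingertips, never gripping or lifting it, in between the two guide rails until it is fully home against the buffers at the lane's end, with neither the box nor the robot touching either of these rails. Then push that lane's swung-out steel turn bar round with a fingertip until it lies straight across the mouth of the lane, so that the box cannot work its way out. Leave the box in the other lane and the things standing round about alone.

Things in the scene. Friction and masses are not known exactly. Their poses are not given: they have to be found in the camera images.
- slide_box: closed blue plastic slide box, full (0.3 to 0.5 kg), loose on the worktop to the right of the rack, in front of the empty lane's mouth but too near the robot. Body 88 mm wide (its x; too wide to grip), 164 mm long (its y), 34 mm high, lip and hinge a few mm more on the long sides; origin at the centre of its underside. Its y axis ends up along the lane; starts within 0.15 rad of that
- rack: wooden two-lane rack screwed to the worktop: three rails, 40 mm high end board. Origin on the worktop under the middle rail's front end; x along the lanes, from the open mouths on the robot's right to the end board on its left; y towards the robot, z up. Lanes: worktop as floor, 112 mm between rails, 186 mm from rail ends to the rubber buffers. Near lane (y = +64 mm) empty; far one (-64 mm) full, shut
- rail_near: near wooden guide rail, 16 mm wide, 22 mm high, along the rack's x; origin under the centre of its front end, at y = +128 mm in the rack; carries the turn bar's pivot on top
- rail_mid: middle guide rail, 16 mm wide, 22 mm high, between the two lanes; origin under the centre of its front end (the rack's origin); near its front end two thin steel stop pins stand 11 mm up out of its top
- lane_mouth (a point): point on the worktop in the middle of the empty lane's mouth, level with the front ends of the rails
- lane_home (a point): point on the worktop where the slide box's origin lies when the box is fully home: on the lane's centre line, 103.5 mm behind the mouth; the box's near end is then about 22 mm inside the rails' front ends
- turn_bar (a joint): angle of the empty lane's turn bar, rad: 0 = shut, across the lane mouth, its tip over the middle rail against a pin; pi/2 = points from the pivot straight out of the rack (rack -x); 3.1 (limit) = swung right back, towards the robot (rack +y). Turns level on an upright pivot, stays where left; under 1 N at the tip moves it. A box that is not home keeps it from shutting
- turn_bar_pivot (a point): pivot of the turn bar, on top of the near rail, 10 mm behind its front end, at mid-height of the bar (26 mm over the worktop)
- turn_bar_tip (a point): end of the turn bar, 118 mm from the pivot; the bar is flat steel 12 mm wide and 6 mm thick, its underside 23 mm and its top 29 mm above the worktop, with a 6 mm round end beyond this point
- stored_box: another blue slide box of the same kind, already put away in the far lane; to be left alone
- specimen_jar: white jar with a lid, 56 mm wide, 72 mm high, to the right of the rack, near the wall; to be left alone
- lab_timer: small white wedge-shaped timer, 55x66x34 mm, to the right of the work; to be left alone
- petri_dish: round closed dish, 61 mm wide, 15 mm high, to the right of the work; to be left alone
- objective_pot: small white pot with a black screw lid, 33 mm wide, 49 mm high, at the far right; to be left alone
Things that resemble listed ones, but are neither listed nor needed, are in the scene too. What is shaped like the slide_box but pink is not meant.

How it is judged:
By the outcome, as a careful person would: the job done as asked, in the order asked, and still so for the second after the job is handed in, with the robot touching nothing.
It also fails if it takes over 66 s, if anything falls off the work surface, if the arm or the gripper's body presses on something with over 40 N, if the wrist force passes 120 N, or if a joint passes its speed limit or range.

ROBOT

A 6-joint arm with a two-finger parallel gripper is mounted at the origin on a cart in front of the work surface, level with it; the furniture and walls round the work are solid. World frame = base frame: x ahead of the robot, y to its left, z up, the work surface at z = 0. Lengths are in m, angles in rad, forces in N, time in s.
With the tool pointing down it reaches from about 0.35 to 0.85 m from the base axis. Payload 8.1 kg.
Tool frame: the origin (TCP) lies on the mounting face of the last link; the fingertips stand 186 mm ahead of it and the grasp point (between the pads) lies 167 mm ahead of it (grip_point_offset is the distance from the TCP to the grasp point, in m); z points along the fingers, y is the direction in which the jaws open and shut (so a half turn about z gives the same grasp; the last joint's range is limited). The gripper opens to 93 mm and grips with 3 to 60 N. Pads are 15 mm wide; open, the fingers measure 128 mm over their backs; the gripper's body (75 mm by 188 mm) begins 65 mm behind the grasp point.
Start: joints at [-1.407, 0.13, 1.488, -0, 1.523, -0.085], TCP at [0.148, -0.582, 0.405] pointing down, gripper open.
Joint ranges: [-2.96, 2.96], [-0.89, 2.26], [0.02, 2.5], [-1.34, 4.48], [0, 2.73], [-2.66, 2.66]. Speed limits (rad/s): [2.39, 2.39, 2.79, 3.14, 3.14, 3.14].

INTERFACE

Orientations are given as a rotation vector (axis times angle).
In Python, from plant import read_state, read_camera, close_job, grip_point_offset gives the robot as it stands.
- The arm moves only by the shell command python3 -m creep 'ROWS' [OPENING] [FORCE]. ROWS is JSON, a list of rows, each a list of 2 entries, a list of its own where there are three numbers: the shift along the tool's x, y, z in cm, then the turn, a rotation vector about the tool's x, y, z in degrees. In form: [[[tx, ty, tz], [rx, ry, rz]], ...]. A call has 1 to 12 rows; each row shifts and turns the commanded pose from where the row before left it, along the tool's axes as they then stand; what a row does not reach is not made up. A row lasts 1/12 s, in which the tool goes at most 41.7 mm and 7.16 degrees, less where a joint would pass 70% of its speed; a pose out of reach is approached as far as the arm can. A call is refused whole if a number of a shift passes 4.17 or a number of a turn 7.16, either way. A call with a gripper value outside its range is refused whole. OPENING is the opening in per cent of the stroke, from 0 (shut) to 100 (fully open), set as the call begins (- or left out, the last holds). The fingers move at their own pace and stop on an object; FORCE is the grip in N (left out, the last holds). Time passes only in rows, so rows that do not move let the fingers close. It gives the time, the measured TCP pose, the force and the opening at its end, in the units of the state.
- read_state(): the state, without advancing time (a new reading comes with each control period).
- read_camera(name): name is "scene" or "top" or "wrist"; returns a dict with "img" (400x640x3 uint8, red, green, blue), "K" (3x3 intrinsics, pixels), "T" (4x4, takes a point from camera to world coordinates). Camera axes: x right, y down, z forward; pixel columns grow to the right and rows downward; lengths in m; the calibration is good to about 2 mm. A picture is of the moment at which its call begins. There is no depth.
- close_job(): hands the job in, once; it reports no verdict.
The state is a dict: "t": time; "q": joint angles; "dq": joint speeds; "joint_torque": joint torques, N m; "tool_pos": TCP position; "orientation": TCP orientation; "force": force on the tool from outside, world axes, zero at the start; "wrist_torque": the same for the moment, N m; "opening": finger opening in m.
Only numpy, scipy, OpenCV 4.12 (cv2) and the standard library are available. Lean on these libraries where they do the work, as an engineer would, in place of code of your own. Each camera call takes 0.05 s, during which the arm holds its last target.

## Working session

There is one attempt and no reset: what is moved stays moved. The work goes in short steps, Python scripts to look and compute and a shell command to move; the robot and the scene stay as the last step left them, time stands still between calls to the robot, and variables do not carry over. Pictures are saved under pics/ and viewed, and the job is handed in when it is done.

```bash
ls; mkdir -p pics
python3 - <<'E'
from plant import *
import cv2
s=read_state(); print(s)
for n in ["scene","top","wrist"]:
    c=read_camera(n); cv2.imwrite(f"pics/{n}0.png",c["img"][:,:,::-1]); print(n,c["K"].tolist(),c["T"].round(4).tolist())
print(grip_point_offset)
E
```

```text
pics
{'t': 0.0, 'q': array([-1.40739707e+00,  1.31181709e-01,  1.48926223e+00, -1.50621993e-05,
        1.52300908e+00, -8.54300233e-02]), 'dq': array([-0.00040565,  0.00064848,  0.00123864,  0.00016718, -0.0010194 ,
       -0.00064668]), 'joint_torque': array([ 1.19104334e-03, -5.59841073e+01, -4.91756558e+01,  7.70642096e-02,
        3.56850028e-02, -1.18199009e-04]), 'tool_pos': array([ 0.14772627, -0.58129727,  0.40368423]), 'orientation': array([-3.11546549e+00, -3.89623081e-01,  1.37426459e-04]), 'force': array([ 0.53679728, -0.53276788, -0.86436451]), 'wrist_torque': array([-0.03521068, -0.02332971, -0.02948082]), 'opening': 0.0928826869332965}
scene [[423.501199482765, 0.0, 319.7919238267826], [0.0, 423.501199482765, 197.15930452781973], [0.0, 0.0, 1.0]] [[0.8014, -0.345, 0.4886, 0.0491], [-0.5982, -0.4669, 0.6513, -0.9857], [0.0034, -0.8142, -0.5805, 0.7169], [0.0, 0.0, 0.0, 1.0]]
top [[507.6601615679656, 0.0, 320.30891085010524], [0.0, 507.6601615679656, 199.18344445264648], [0.0, 0.0, 1.0]] [[-0.0213, -0.9913, 0.1296, 0.3891], [-0.9997, 0.0191, -0.0179, -0.2575], [0.0153, -0.13, -0.9914, 1.5118], [0.0, 0.0, 0.0, 1.0]]
wrist [[316.00054553772014, 0.0, 320.52479433547387], [0.0, 316.00054553772014, 195.9935633826089], [0.0, 0.0, 1.0]] [[0.2464, -0.9247, -0.2903, 0.2293], [-0.9692, -0.2354, -0.0727, -0.561], [-0.0011, 0.2993, -0.9542, 0.3836], [0.0, 0.0, 0.0, 1.0]]
0.1673
```

View pics/scene0.png

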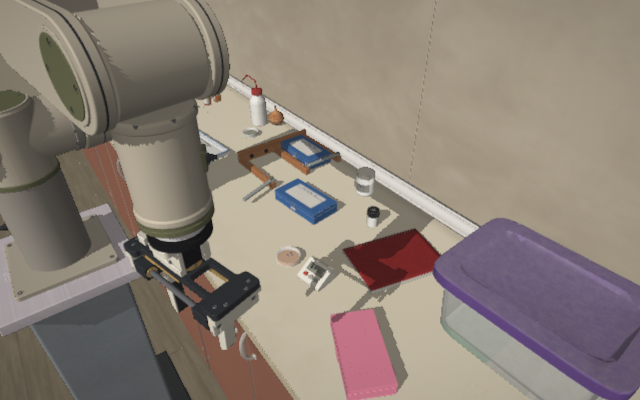

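View pics/top0.png

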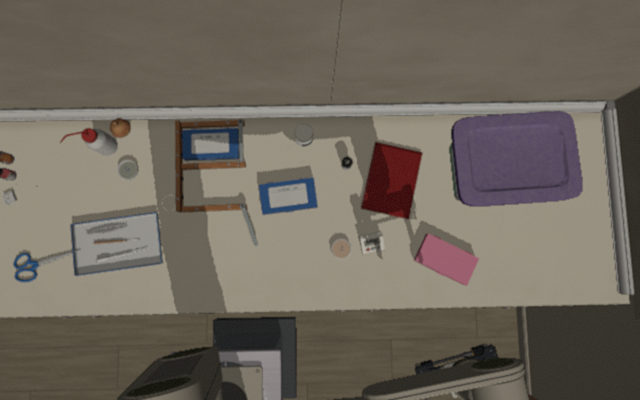

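View pics/wrist0.png

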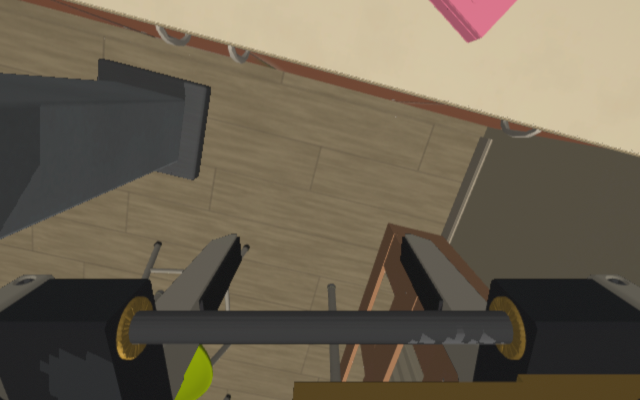

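The top view shows the rack at (178-245, 120-212), with its lanes running left-right in the picture. The loose blue box is at (288,196), the turn bar at (249,224), the pink decoy at (447,258) and the stored blue box at (212,144). The blue box at (288,196) fits: blue, loose, to the right of the mouth. I'll enlarge it to confirm.

```bash
cat > h.py <<'E'
import numpy as np, cv2
from plant import *
def proj(c,P):
    T=c["T"];p=(np.asarray(P)-T[:3,3])@T[:3,:3];u=p@c["K"].T
    return u[...,:2]/u[...,2:]
def ray(c,uv,z):
    d=c["T"][:3,:3]@np.linalg.inv(c["K"])@np.array([uv[0],uv[1],1.]);o=c["T"][:3,3]
    return o+d*(z-o[2])/d[2]
E
python3 - <<'E'
from h import *
c=read_camera("top");im=c["img"][:,:,::-1]
cv2.imwrite("pics/topcrop.png",cv2.resize(im[110:260,165:365],None,fx=4,fy=4,interpolation=cv2.INTER_CUBIC))
c2=read_camera("scene");im=c2["img"][:,:,::-1]
cv2.imwrite("pics/scenecrop.png",cv2.resize(im[120:300,220:400],None,fx=3.3,fy=3.3,interpolation=cv2.INTER_CUBIC))
hsv=cv2.cvtColor(c["img"],cv2.COLOR_RGB2HSV)
m=cv2.inRange(hsv,(100,120,40),(125,255,255))
for k in cv2.findContours(m,cv2.RETR_EXTERNAL,cv2.CHAIN_APPROX_NONE)[0]:
    if cv2.contourArea(k)>200:
        r=cv2.minAreaRect(k);print(cv2.contourArea(k),r)
        for p in cv2.boxPoints(r):print(p,ray(c,p,.034).round(4))
E
```

```text
422.5 ((25.5, 267.0), (26.0, 23.0), 90.0)
[ 14. 254.] [0.4406 0.5979 0.034 ]
[ 37. 254.] [0.4393 0.5325 0.034 ]
[ 37. 280.] [0.3654 0.5287 0.034 ]
[ 14. 280.] [0.3668 0.5937 0.034 ]
1467.0 ((287.54400634765625, 195.59107971191406), (29.209455490112305, 54.03589630126953), 82.64761352539062)
[258.8792  184.56395] [ 0.6291 -0.1044  0.034 ]
[312.47083 177.64891] [ 0.6468 -0.2624  0.034 ]
[316.2088  206.61821] [ 0.5605 -0.2717  0.034 ]
[262.6172  213.53325] [ 0.5433 -0.1148  0.034 ]
1497.5 ((209.5429229736328, 143.87364196777344), (28.892147064208984, 55.754032135009766), 88.21009063720703)
[181.22829 130.30534] [0.797  0.1254 0.034 ]
[236.95512 128.56389] [ 0.7995 -0.0401  0.034 ]
[237.85756 157.44194] [ 0.7116 -0.0427  0.034 ]
[182.13072 159.1834 ] [0.7093 0.1215 0.034 ]
```

View pics/topcrop.png

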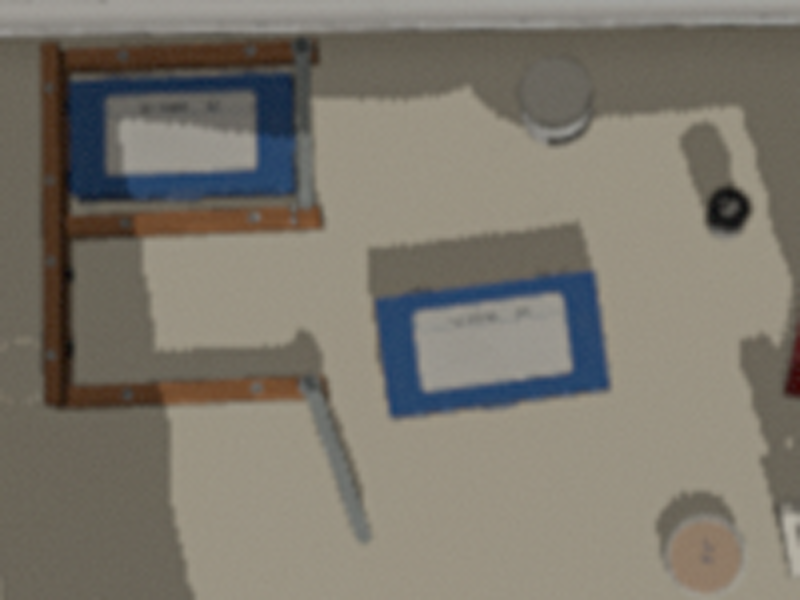

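View pics/scenecrop.png

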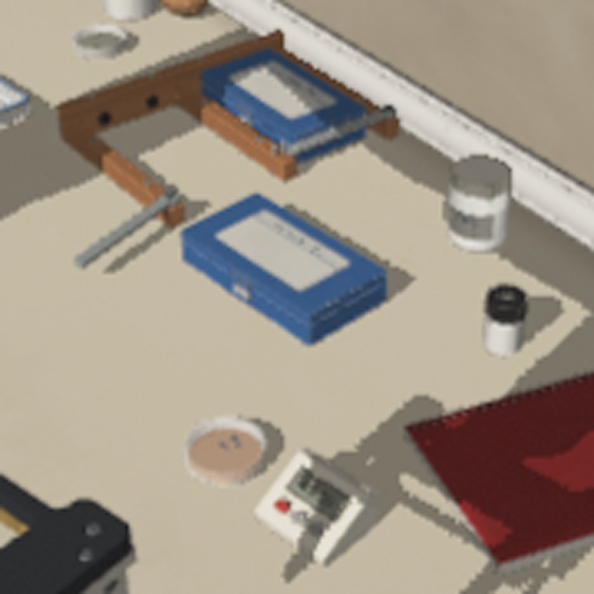

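The crop confirms the slide box (blue, at crop (490,340)). It is yawed slightly and sits nearer the robot than the empty lane, whose rails run crop (70,228)-(320,218) and (68,397)-(325,385). The turn bar points out and back, from (312,385) to (365,540). Next I'll measure the rails and bar.

```bash
cat > rack.py <<'E'
from h import *
def line(c,a,b,z):
    pass
if __name__=="__main__":
    c=read_camera("top");s=read_camera("scene")
    for nm,c,box in (("top",c,(170,110,260,220)),("scene",s,(230,120,350,210))):
        hsv=cv2.cvtColor(c["img"],cv2.COLOR_RGB2HSV)
        m=cv2.inRange(hsv,(3,110,40),(17,255,255));x0,y0,x1,y1=box
        M=np.zeros_like(m);M[y0:y1,x0:x1]=m[y0:y1,x0:x1]
        o=cv2.cvtColor(M,cv2.COLOR_GRAY2BGR)[y0:y1,x0:x1]
        cv2.imwrite(f"pics/m_{nm}.png",cv2.resize(o,None,fx=6,fy=6,interpolation=cv2.INTER_NEAREST))
        if nm=="top":
            for rng,cols in (("far",(190,236)),("mid",(190,236)),("near",(190,236))):
                rr={"far":(118,132),"mid":(155,175),"near":(198,216)}[rng]
                pts=[]
                for u in range(*cols):
                    v=np.nonzero(M[rr[0]:rr[1],u])[0]
                    if len(v)>2: pts.append((u,v.min()+rr[0]-.5,v.max()+rr[0]+.5))
                pts=np.array(pts);
                for j in (1,2):
                    f=np.polyfit(pts[:,0],pts[:,j],1)
                    A=ray(c,(190,np.polyval(f,190)),.022);B=ray(c,(243,np.polyval(f,243)),.022)
                    print(rng,j,A.round(4),B.round(4),"ang",(A-B)[0]/(A-B)[1])
                us=[np.nonzero(M[v])[0].max() for v in range(rr[0],rr[1]) if M[v].any()]
                print("end cols",us)
E
python3 rack.py
```

```text
far 1 [0.8253 0.1026 0.022 ] [ 0.8304 -0.0565  0.022 ] ang -0.031828534843835445
far 2 [0.8098 0.1024 0.022 ] [ 0.8133 -0.0565  0.022 ] ang -0.021477705181236484
end cols [np.int64(235), np.int64(236), np.int64(236), np.int64(243), np.int64(243), np.int64(237), np.int64(220), np.int64(195), np.int64(181), np.int64(181), np.int64(180), np.int64(179)]
mid 1 [0.6987 0.1011 0.022 ] [ 0.7025 -0.0563  0.022 ] ang -0.023756349428403226
mid 2 [0.6829 0.1009 0.022 ] [ 0.6871 -0.0563  0.022 ] ang -0.026567396730105813
end cols [np.int64(180), np.int64(180), np.int64(180), np.int64(181), np.int64(181), np.int64(181), np.int64(181), np.int64(244), np.int64(244), np.int64(244), np.int64(244), np.int64(244), np.int64(228), np.int64(202), np.int64(182), np.int64(180), np.int64(181), np.int64(181), np.int64(181), np.int64(181)]
near 1 [0.5705 0.0995 0.022 ] [ 0.5747 -0.0561  0.022 ] ang -0.02657245987448463
near 2 [0.557  0.0994 0.022 ] [ 0.5596 -0.0561  0.022 ] ang -0.016610154058255302
end cols [np.int64(180), np.int64(180), np.int64(180), np.int64(181), np.int64(181), np.int64(180), np.int64(238), np.int64(238), np.int64(238), np.int64(238), np.int64(239), np.int64(237), np.int64(210), np.int64(186)]
```

```bash
python3 -m creep '[[[0,0,0],[0,0,6.4]],[[0,0,0],[0,0,6.4]],[[2.7,-2.85,0],[0,0,0]],[[2.7,-2.85,0],[0,0,0]],[[2.7,-2.85,0],[0,0,0]],[[2.7,-2.85,0],[0,0,0]],[[2.7,-2.85,0],[0,0,0]],[[2.7,-2.85,0],[0,0,0]],[[2.7,-2.85,0],[0,0,0]],[[2.7,-2.85,0],[0,0,0]],[[2.7,-2.85,0],[0,0,0]],[[2.7,-2.85,0],[0,0,0]]]' 100 20
cat > st.py <<'E'
from h import *
from scipy.spatial.transform import Rotation as R
s=read_state();m=R.from_rotvec(s["orientation"]).as_matrix()
print("t",round(s["t"],2),"pos",s["tool_pos"].round(4),"x",m[:,0].round(4),"y",m[:,1].round(4),"z",m[:,2].round(4),"F",s["force"].round(1),"op",round(s["opening"],4),"q",s["q"].round(2))
E
python3 st.py
```

```text
t: 1.35
tool_pos: [0.4113, -0.288, 0.405]
orientation: [3.141, 0.04, 0.001]
force: [0.6, -0.7, 0.4]
opening: 0.0933
t 1.35 pos [ 0.4113 -0.288   0.405 ] x [9.997e-01 2.530e-02 5.000e-04] y [ 2.530e-02 -9.997e-01  5.000e-04] z [ 5.e-04 -5.e-04 -1.e+00] F [ 0.6 -0.7  0.4] op 0.0933 q [-0.71 -0.14  1.75 -0.    1.52  0.83]
```

```bash
python3 -m creep '[[[2.2,-2.44,0],[0,0,0]],[[2.2,-2.44,0],[0,0,0]],[[2.2,-2.44,0],[0,0,0]],[[2.2,-2.44,0],[0,0,0]],[[0,0,3.4],[0,0,0]],[[0,0,3.4],[0,0,0]],[[0,0,3.4],[0,0,0]],[[0,0,3.4],[0,0,0]],[[0,0,3.4],[0,0,0]],[[0,0,3.4],[0,0,0]],[[0,0,0],[0,0,0]],[[0,0,0],[0,0,0]]]'
python3 st.py
python3 - <<'E'
from h import *
c=read_camera("top");im=c["img"][:,:,::-1]
cv2.imwrite("pics/t1.png",cv2.resize(im[110:260,165:365],None,fx=4,fy=4,interpolation=cv2.INTER_CUBIC))
c=read_camera("scene");im=c["img"][:,:,::-1]
cv2.imwrite("pics/s1.png",cv2.resize(im[120:300,220:400],None,fx=3.3,fy=3.3,interpolation=cv2.INTER_CUBIC))
c=read_camera("wrist");cv2.imwrite("pics/w1.png",c["img"][:,:,::-1])
E
```

```text
t: 2.35
tool_pos: [0.4948, -0.1894, 0.1992]
orientation: [-3.139, -0.04, 0.007]
force: [0.0, -0.4, 0.9]
opening: 0.093
t 2.35 pos [ 0.4948 -0.1894  0.1992] x [ 0.9997  0.0254 -0.0045] y [ 0.0254 -0.9997 -0.0024] z [-0.0045  0.0023 -1.    ] F [ 0.  -0.4  0.9] op 0.093 q [-0.46  0.15  1.86  0.    1.13  1.08]
```

View pics/t1.png

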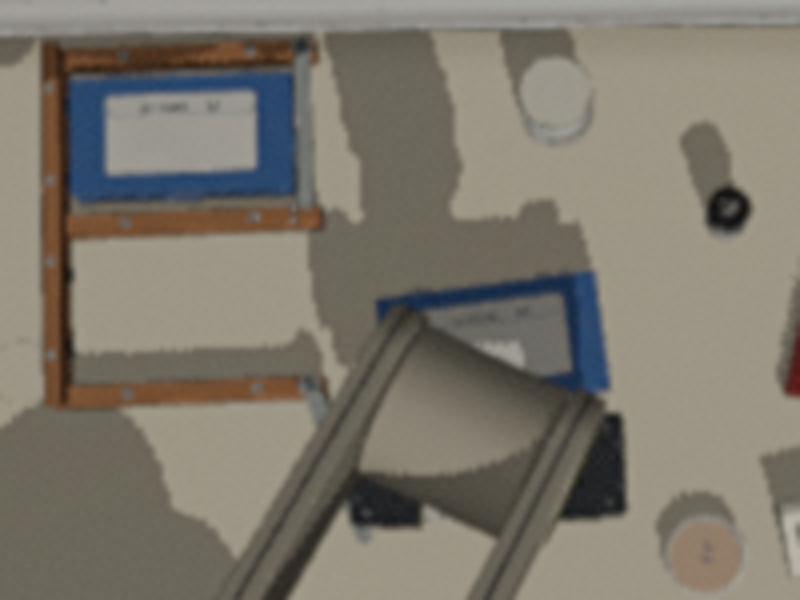

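View pics/s1.png

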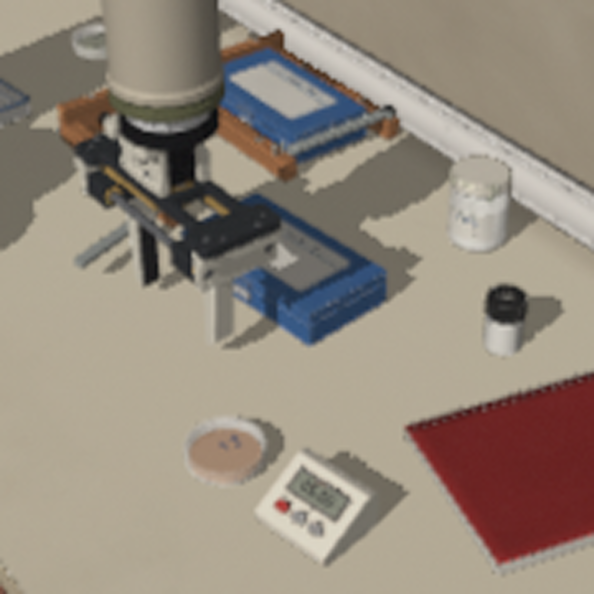

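View pics/w1.png

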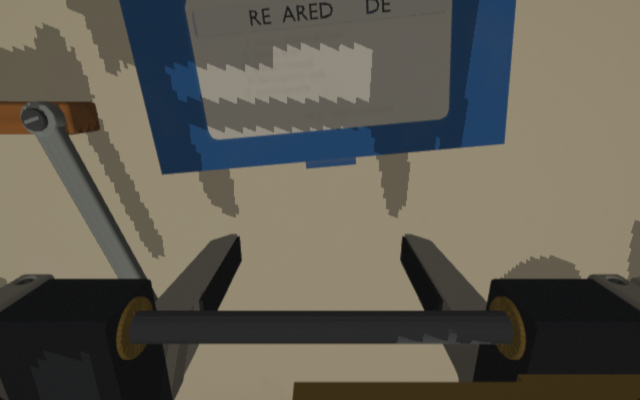

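```bash
python3 -m creep '[[[1.5,0,0],[0,0,0]],[[1.5,0,0],[0,0,0]],[[0.55,0,0],[0,0,0]],[[0.55,0,0],[0,0,0]],[[0.55,0,0],[0,0,0]],[[0.55,0,0],[0,0,0]],[[0.55,0,0],[0,0,0]],[[0.55,0,0],[0,0,0]],[[0.55,0,0],[0,0,0]],[[0.55,0,0],[0,0,0]],[[0,0,0],[0,0,0]],[[0,0,0],[0,0,0]]]'
python3 st.py
python3 - <<'E'
from h import *
c=read_camera("wrist");cv2.imwrite("pics/w2.png",c["img"][:,:,::-1])
E
```

```text
t: 3.5
tool_pos: [0.5705, -0.188, 0.2007]
orientation: [3.141, 0.04, 0.002]
force: [-0.7, -0.4, 0.1]
opening: 0.093
t 3.5 pos [ 0.5705 -0.188   0.2007] x [0.9997 0.0256 0.0011] y [ 2.560e-02 -9.997e-01  1.000e-04] z [ 1.1e-03 -1.0e-04 -1.0e+00] F [-0.7 -0.4  0.1] op 0.093 q [-0.4   0.32  1.66  0.    1.16  1.14]
```

View pics/w2.png

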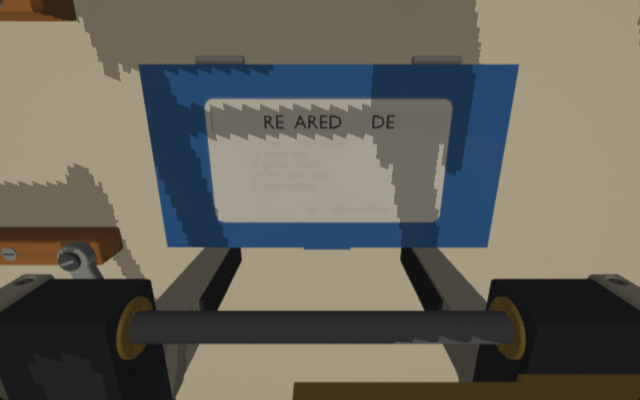

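Run:
```python
from h import *
c=read_camera("wrist")
P=[ray(c,p,.034) for p in [(140.5,65),(517,65),(488,247),(167,247)]]
for p in P: print(p.round(4))
print("centre",np.mean(P,0).round(4),"L",np.linalg.norm(P[0]-P[1]),np.linalg.norm(P[2]-P[3]),"W",np.linalg.norm(P[0]-P[3]),np.linalg.norm(P[1]-P[2]))
a=(P[0]+P[3]-P[1]-P[2]);print("slope dx/dy",a[0]/a[1])
for n,p in dict(near_end_top=(122,238),near_in_top_far=(112,228),near_in_left=(5,227),mid_end=(75,18),mid_l=(5,20)).items(): print(n,ray(c,p,.022).round(4))
```

```text
[ 0.6656 -0.1086  0.034 ]
[ 0.6697 -0.2705  0.034 ]
[ 0.5834 -0.2739  0.034 ]
[ 0.5792 -0.1097  0.034 ]
centre [ 0.6245 -0.1907  0.034 ] L 0.16190670642955124 0.1642316511847329 W 0.08633862137620099 0.08640614102816001
slope dx/dy -0.02557552173696452
near_end_top [ 0.5779 -0.0795  0.022 ]
near_in_top_far [ 0.5837 -0.075   0.022 ]
near_in_left [ 0.5828 -0.0172  0.022 ]
mid_end [ 0.6853 -0.0759  0.022 ]
mid_l [ 0.6837 -0.0444  0.022 ]
```

Run:
```python
from h import *
c=read_camera("wrist")
for n,p in dict(near_in_front=(116,228),near_in_left=(5,227),mid_end=(75,18),mid_l=(5,20)).items(): print(n,ray(c,p,0).round(4))
im=c["img"][:,:,::-1]
cv2.imwrite("pics/w2c.png",cv2.resize(im[0:290,0:180],None,fx=2,fy=2,interpolation=cv2.INTER_CUBIC))
```

```text
near_in_front [ 0.5738 -0.062   0.    ]
near_in_left [0.5727 0.0063 0.    ]
mid_end [ 0.6893 -0.0606  0.    ]
mid_l [ 0.6875 -0.0247  0.    ]
```

View pics/w2c.png

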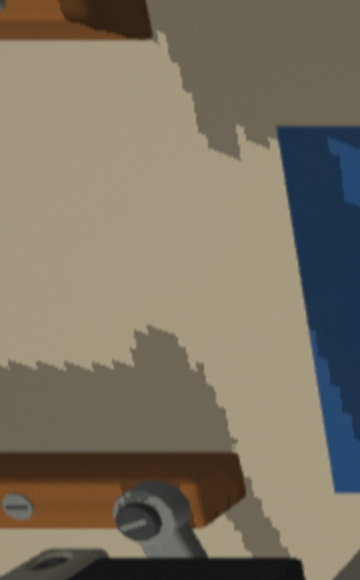

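```bash
python3 -m creep '[[[0.5,0,0],[0,0,0]],[[0.5,0,0],[0,0,0]],[[0,0,0],[0,0,0]],[[0,0,0],[0,0,0]]]'
python3 st.py
python3 - <<'E'
from h import *
c=read_camera("wrist");im=c["img"][:,:,::-1];cv2.imwrite("pics/w3.png",im)
hsv=cv2.cvtColor(c["img"],cv2.COLOR_RGB2HSV)
m=cv2.inRange(hsv,(100,120,30),(125,255,255));k=max(cv2.findContours(m,cv2.RETR_EXTERNAL,cv2.CHAIN_APPROX_NONE)[0],key=cv2.contourArea)
print(cv2.approxPolyDP(k,6,True)[:,0].tolist())
E
```

```text
t: 3.98
tool_pos: [0.5804, -0.1878, 0.2008]
orientation: [3.141, 0.04, 0.001]
force: [-0.1, 0.3, 0.2]
opening: 0.0929
t 3.98 pos [ 0.5804 -0.1878  0.2008] x [9.997e-01 2.550e-02 8.000e-04] y [ 2.550e-02 -9.997e-01  1.000e-04] z [ 8.e-04 -1.e-04 -1.e+00] F [-0.1  0.3  0.2] op 0.0929 q [-0.4   0.34  1.63  0.    1.17  1.15]
[[140, 66], [168, 246], [486, 246], [517, 66]]
```

View pics/w3.png

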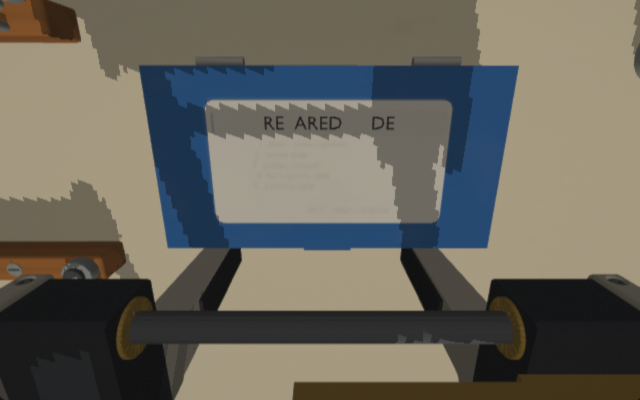

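Run:
```python
from h import *
c=read_camera("wrist")
P=np.array([ray(c,p,.034) for p in [(140,66),(517,66),(487.5,247),(167,247)]]);print(P.round(4).tolist(),P.mean(0).round(4))
for p in [(125,243),(5,242),(79,41),(5,41)]: print(ray(c,p,0).round(4))
hx=ray(c,(220,57),.02);print("hinge",hx.round(4))
```

```text
[[0.6752, -0.1081, 0.034], [0.6794, -0.2705, 0.034], [0.5933, -0.2736, 0.034], [0.5891, -0.1094, 0.034]] [ 0.6342 -0.1904  0.034 ]
[ 0.5738 -0.0657  0.    ]
[0.5726 0.0094 0.    ]
[ 0.689  -0.0601  0.    ]
[ 0.688  -0.0217  0.    ]
hinge [ 0.6811 -0.1386  0.02  ]
```

```bash
python3 -m creep '[[[-3,0,0],[0,0,0]],[[0,0,-4.1],[0,0,0]],[[0,0,-4.1],[0,0,0]],[[2.1,2.75,0],[0,0,0]],[[2.1,2.75,0],[0,0,0]],[[2.1,2.75,0],[0,0,0]],[[2.1,2.75,0],[0,0,0]],[[0,0,0],[0,0,-6.92]],[[0,0,0],[0,0,-6.92]],[[0,0,0],[0,0,-6.92]],[[0,0,0],[0,0,-6.92]],[[0,0,0],[0,0,-6.92]]]' 38
python3 -m creep '[[[0,0,0],[0,0,-6.92]],[[0,0,0],[0,0,-6.92]],[[0,0,0],[0,0,-6.92]],[[0,0,0],[0,0,-6.92]],[[0,0,0],[0,0,-6.92]],[[0,0,0],[0,0,-6.92]],[[0,0,0],[0,0,-6.92]],[[0,0,0],[0,0,-6.92]],[[0,0,0],[0,0,0]],[[0,0,0],[0,0,0]]]'
python3 st.py
python3 - <<'E'
from h import *
c=read_camera("wrist");im=c["img"][:,:,::-1];cv2.imwrite("pics/w4.png",im)
E
```

```text
t: 5.08
tool_pos: [0.6367, -0.2966, 0.2826]
orientation: [-2.984, -0.981, -0.0]
force: [0.2, 0.9, 0.1]
opening: 0.0357
t: 5.92
tool_pos: [0.6367, -0.2964, 0.2828]
orientation: [2.198, 2.244, 0.0]
force: [-0.0, 0.1, 0.0]
opening: 0.0353
t 5.92 pos [ 0.6367 -0.2964  0.2828] x [-0.0209  0.9998 -0.    ] y [9.998e-01 2.090e-02 2.000e-04] z [ 2.e-04 -0.e+00 -1.e+00] F [-0.   0.1  0. ] op 0.0353 q [-0.51  0.48  1.29  0.    1.37 -0.53]
```

View pics/w4.png

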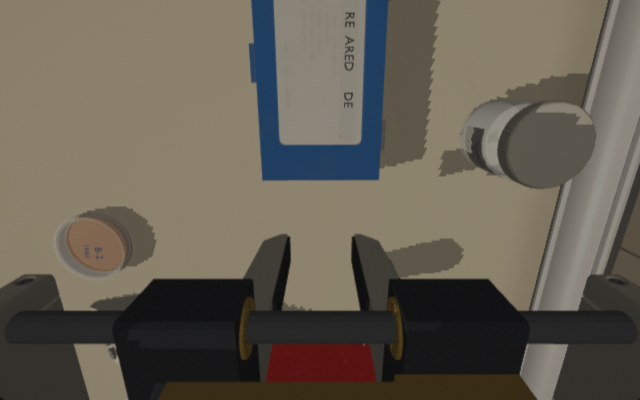

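```bash
python3 -m creep '[[[0,0.05,4.1],[0,0,-0.26]],[[0,0,4.1],[0,0,0]],[[0,0,0],[0,0,0]],[[0.7,0,0],[0,0,0]],[[0.6,0,0],[0,0,0]],[[0.6,0,0],[0,0,0]],[[0.6,0,0],[0,0,0]],[[0.6,0,0],[0,0,0]],[[0.6,0,0],[0,0,0]],[[0.6,0,0],[0,0,0]],[[0,0,0],[0,0,0]],[[0,0,0],[0,0,0]]]' 
python3 st.py
python3 - <<'E'
from h import *
c=read_camera("wrist");im=c["img"][:,:,::-1];cv2.imwrite("pics/w5.png",im)
E
```

```text
t: 6.97
tool_pos: [0.6358, -0.2525, 0.2005]
orientation: [-2.187, -2.254, -0.0]
force: [-0.3, -0.5, -1.6]
opening: 0.0352
t 6.97 pos [ 0.6358 -0.2525  0.2005] x [-0.03    0.9996  0.0011] y [ 9.996e-01  3.000e-02 -7.000e-04] z [-7.0e-04  1.1e-03 -1.0e+00] F [-0.3 -0.5 -1.6] op 0.0352 q [-0.45  0.52  1.4   0.    1.22 -0.48]
```

View pics/w5.png

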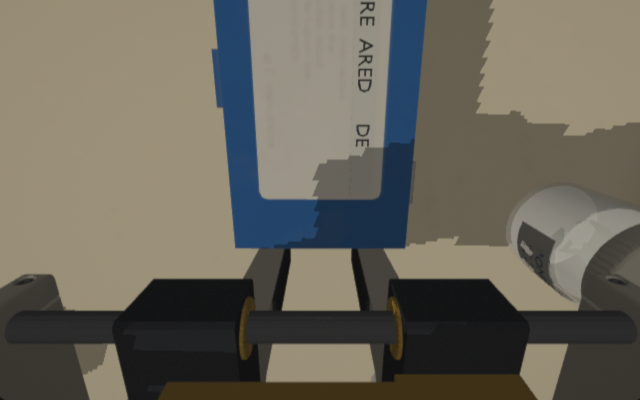

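Run:
```python
from h import *
c=read_camera("top");im=c["img"][:,:,::-1]
cv2.imwrite("pics/t5.png",cv2.resize(im[110:260,165:365],None,fx=4,fy=4,interpolation=cv2.INTER_CUBIC))
c=read_camera("wrist")
P=np.array([ray(c,p,.034) for p in [(235,247.5),(407,247.5),(426,0),(213.5,0)]]);print(P.round(4).tolist())
d=(P[2]-P[1])[:2],(P[3]-P[0])[:2];print([x[0]/x[1] for x in d])
```

```text
[[0.5918, -0.2438, 0.034], [0.6794, -0.2412, 0.034], [0.6747, -0.1307, 0.034], [0.5887, -0.1332, 0.034]]
[np.float64(-0.04177516594645345), np.float64(-0.027663512098025797)]
```

View pics/t5.png

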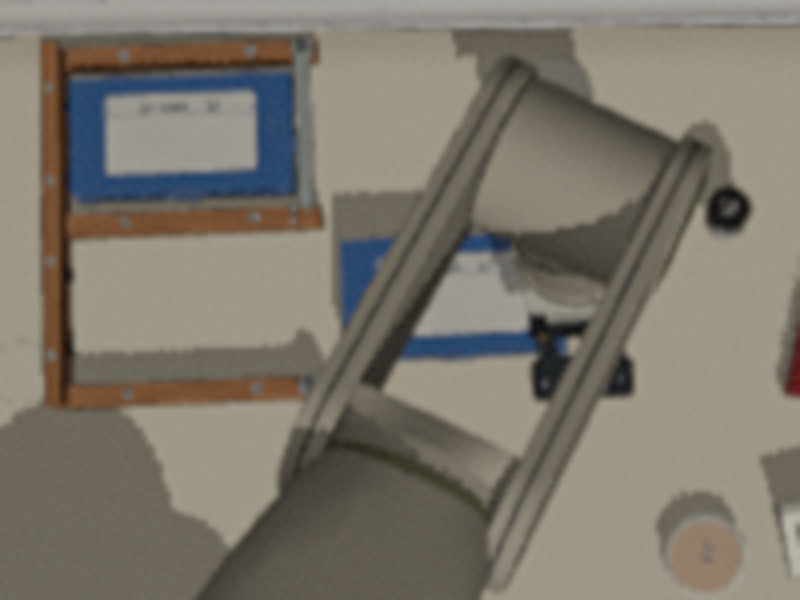

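```bash
python3 -m creep '[[[0.6,0,0],[0,0,0.3]],[[0.6,0,0],[0,0,0]],[[0.6,0,0],[0,0,0]],[[0.6,0,0],[0,0,0]],[[0.6,0,0],[0,0,0]],[[0.6,0,0],[0,0,0]],[[0,0,0],[0,0,0]],[[0,0,0],[0,0,0]]]' 
python3 st.py
python3 - <<'E'
from h import *
c=read_camera("wrist");im=c["img"][:,:,::-1];cv2.imwrite("pics/w6.png",im)
c=read_camera("top");im=c["img"][:,:,::-1]
cv2.imwrite("pics/t6.png",cv2.resize(im[120:230,170:330],None,fx=5,fy=5,interpolation=cv2.INTER_CUBIC))
E
```

```text
t: 7.78
tool_pos: [0.6352, -0.2167, 0.2009]
orientation: [-2.194, -2.249, -0.001]
force: [-0.0, 0.0, 0.2]
opening: 0.0352
t 7.78 pos [ 0.6352 -0.2167  0.2009] x [-2.490e-02  9.997e-01  4.000e-04] y [9.997e-01 2.490e-02 2.000e-04] z [ 2.e-04  4.e-04 -1.e+00] F [-0.   0.   0.2] op 0.0352 q [-0.41  0.49  1.44  0.    1.21 -0.43]
```

View pics/w6.png

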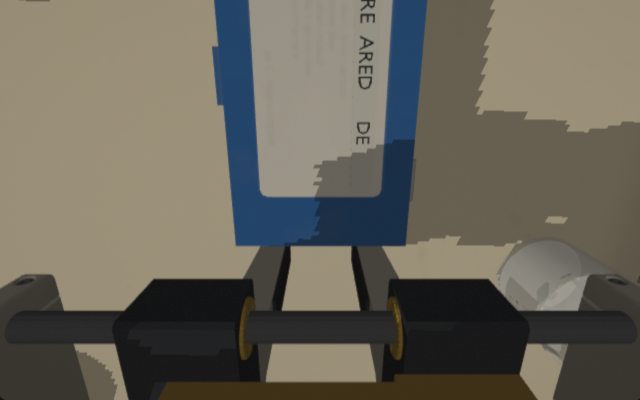

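View pics/t6.png

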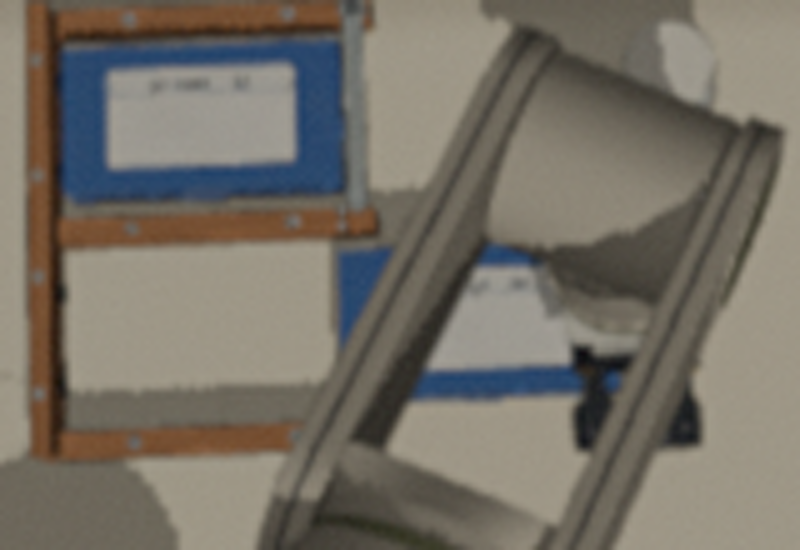

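```bash
python3 -m creep '[[[0.7,0,0],[0,0,0]],[[0.7,0,0],[0,0,0]],[[0.7,0,0],[0,0,0]],[[0.7,0,0],[0,0,0]],[[0.7,0,0],[0,0,0]],[[0.7,0,0],[0,0,0]],[[0.7,0,0],[0,0,0]],[[0.7,0,0],[0,0,0]],[[0.7,0,0],[0,0,0]],[[0.7,0,0],[0,0,0]],[[0,0,0],[0,0,0]],[[0,0,0],[0,0,0]]]' 
python3 st.py
python3 - <<'E'
from h import *
c=read_camera("wrist");im=c["img"][:,:,::-1];cv2.imwrite("pics/w7.png",im)
c=read_camera("top");im=c["img"][:,:,::-1]
cv2.imwrite("pics/t7.png",cv2.resize(im[120:230,170:330],None,fx=5,fy=5,interpolation=cv2.INTER_CUBIC))
E
```

```text
t: 8.88
tool_pos: [0.6331, -0.1464, 0.2002]
orientation: [-2.192, -2.248, -0.0]
force: [-0.0, 0.6, 0.3]
opening: 0.0356
t 8.88 pos [ 0.6331 -0.1464  0.2002] x [-0.0249  0.9997  0.0013] y [ 0.9997  0.0249 -0.0011] z [-0.0012  0.0013 -1.    ] F [-0.   0.6  0.3] op 0.0356 q [-0.31  0.44  1.51  0.    1.2  -0.33]
```

View pics/w7.png

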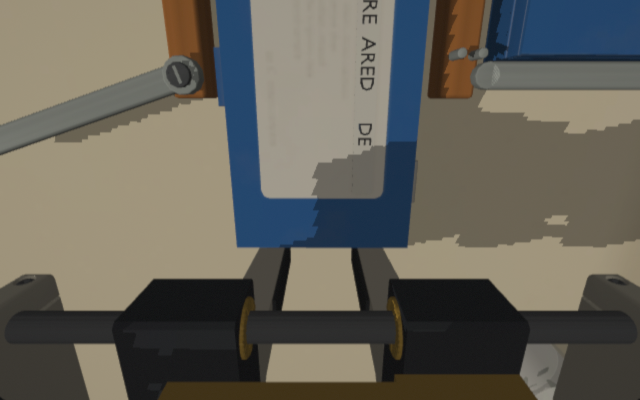

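View pics/t7.png

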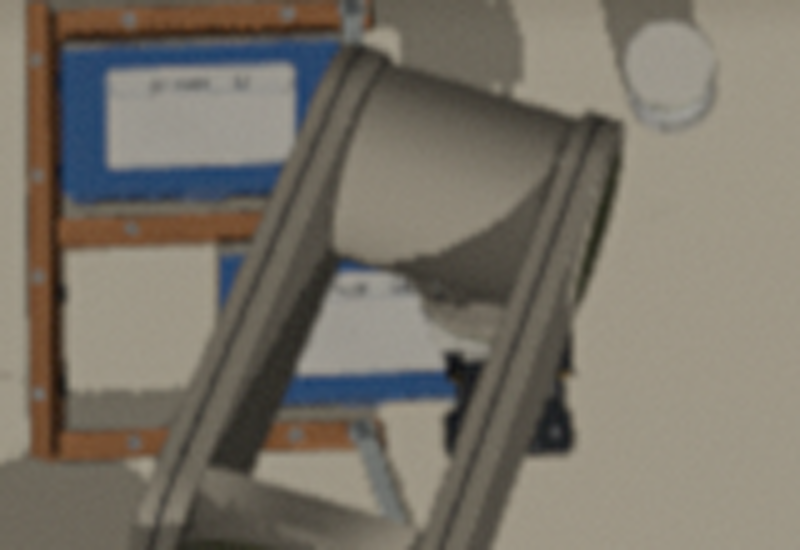

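Run:
```python
from h import *
c=read_camera("wrist");im=c["img"][:,:,::-1]
cv2.imwrite("pics/w7c.png",cv2.resize(im[0:130,140:500],None,fx=2.2,fy=2.2,interpolation=cv2.INTER_CUBIC))
```

```text
(no output)
```

View pics/w7c.png

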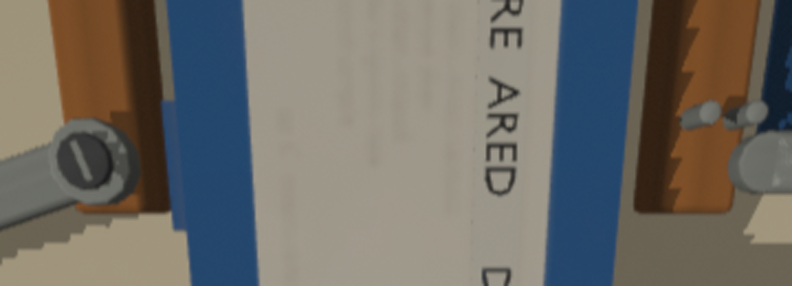

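Run:
```python
from h import *
c=read_camera("wrist")
L=ray(c,(217.3,95.5),0);Rr=ray(c,(428.2,95.5),0);a=ray(c,(225.5,95.5),.034);b=ray(c,(420.5,95.5),.034);cl=ray(c,(219.5,90),.025)
print(L,Rr,"lane",Rr[0]-L[0],(L+Rr)/2);print(a,b,b[0]-a[0],(a+b)/2);print("clasp",cl)
n=lambda p:p[0]+.0255*(p[1]+.063)
print("lane mid",(n(L)+n(Rr))/2,"box mid",(n(a)+n(b))/2,"gaps",n(cl)-n(L),n(Rr)-n(b))
for v in (10,60,100,150,200,240):
    pass
hsv=cv2.cvtColor(c["img"],cv2.COLOR_RGB2HSV);m=cv2.inRange(hsv,(100,120,30),(125,255,255))
for v in (5,20,110,150,200,240):
    u=np.nonzero(m[v,205:430])[0]+205
    A=ray(c,(u.min()-.5,v),.034);B=ray(c,(u.max()+.5,v),.034);print(v,u.min(),u.max(),((A+B)/2).round(4),n((A+B)/2).round(4))
```

```text
[ 0.57507639 -0.06437598  0.        ] [ 0.68948971 -0.06160286  0.        ] lane 0.11441331583722147 [ 0.63228305 -0.06298942  0.        ]
[ 0.58933002 -0.06418447  0.034     ] [ 0.67512914 -0.06210489  0.034     ] 0.0857991201713505 [ 0.63222958 -0.06314468  0.034     ]
clasp [ 0.58410408 -0.06183142  0.025     ]
lane mid 0.6322833201649247 box mid 0.6322258931659688 gaps 0.009092576082742942 0.014373367508109913
5 216 428 [ 0.6309 -0.0281  0.034 ] 0.6318
20 218 427 [ 0.6312 -0.0335  0.034 ] 0.632
110 226 419 [ 0.6322 -0.0693  0.034 ] 0.632
150 229 415 [ 0.6324 -0.0872  0.034 ] 0.6318
200 234 410 [ 0.633  -0.1115  0.034 ] 0.6318
240 237 406 [ 0.6333 -0.1328  0.034 ] 0.6315
```

```bash
python3 -m creep '[[[0.75,0,0],[0,0,0]],[[0.75,0,0],[0,0,0]],[[0.75,0,0],[0,0,0]],[[0.75,0,0],[0,0,0]],[[0.75,0,0],[0,0,0]],[[0.75,0,0],[0,0,0]],[[0.75,0,0],[0,0,0]],[[0.75,0,0],[0,0,0]],[[0.75,0,0],[0,0,0]],[[0.75,0,0],[0,0,0]],[[0.75,0,0],[0,0,0]],[[0,0,0],[0,0,0]]]' 
python3 st.py
python3 - <<'E'
from h import *
c=read_camera("wrist");im=c["img"][:,:,::-1];cv2.imwrite("pics/w8.png",im)
E
```

```text
t: 10.08
tool_pos: [0.6314, -0.0633, 0.2008]
orientation: [-2.193, -2.249, -0.001]
force: [-0.2, -0.1, -0.1]
opening: 0.0355
t 10.08 pos [ 0.6314 -0.0633  0.2008] x [-2.500e-02  9.997e-01  9.000e-04] y [ 0.9997  0.025  -0.    ] z [-0.e+00  9.e-04 -1.e+00] F [-0.2 -0.1 -0.1] op 0.0355 q [-0.18  0.4   1.56  0.    1.18 -0.21]
```

View pics/w8.png

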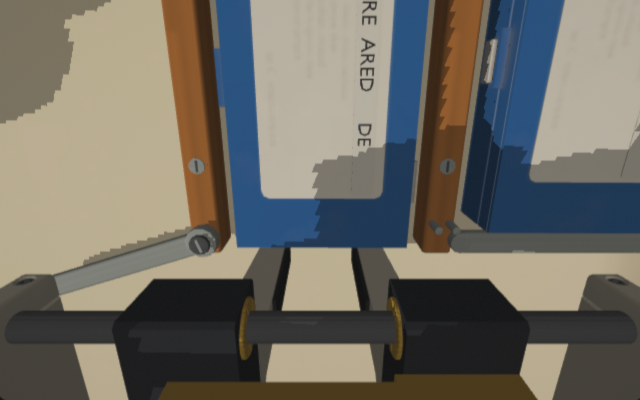

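```bash
python3 -m creep '[[[0.5,0,0],[0,0,0]],[[0.5,0,0],[0,0,0]],[[0,0,0],[0,0,0]],[[0,0,0],[0,0,0]]]'
python3 - <<'E'
from h import *
c=read_camera("wrist")
hsv=cv2.cvtColor(c["img"],cv2.COLOR_RGB2HSV);m=cv2.inRange(hsv,(100,120,30),(125,255,255))
v=np.nonzero(m[200:300,320])[0].max()+200.5;print(ray(c,(320,v),.034))
E
```

```text
t: 10.47
tool_pos: [0.6312, -0.0547, 0.2008]
orientation: [-2.194, -2.248, -0.001]
force: [-0.9, 1.1, -0.4]
opening: 0.0354
[ 0.63104956 -0.04441047  0.034     ]
```

```bash
python3 -m creep '[[[0.2,0,0],[0,0,0]],[[0,0,0],[0,0,0]],[[0,0,0],[0,0,0]]]';python3 -m creep '[[[0.2,0,0],[0,0,0]],[[0,0,0],[0,0,0]],[[0,0,0],[0,0,0]]]';python3 st.py
```

```text
t: 10.77
tool_pos: [0.6311, -0.0531, 0.2008]
orientation: [2.195, 2.248, 0.0]
force: [-0.6, -0.9, 0.6]
opening: 0.0355
t: 11.02
tool_pos: [0.6311, -0.0511, 0.2008]
orientation: [2.194, 2.248, -0.0]
force: [1.0, -1.6, -1.3]
opening: 0.0356
t 11.02 pos [ 0.6311 -0.0511  0.2008] x [-2.400e-02  9.997e-01 -2.000e-04] y [9.997e-01 2.400e-02 1.000e-04] z [ 1.e-04 -2.e-04 -1.e+00] F [ 1.  -1.6 -1.3] op 0.0356 q [-0.16  0.4   1.56 -0.    1.18 -0.19]
```

```bash
for i in 1; do python3 -m creep '[[[0.2,0,0],[0,0,0]],[[0,0,0],[0,0,0]],[[0,0,0],[0,0,0]]]'; done;python3 -m creep '[[[0.1,0,0],[0,0,0]],[[0,0,0],[0,0,0]],[[0,0,0],[0,0,0]]]'
python3 - <<'E'
from h import *
c=read_camera("wrist");cv2.imwrite("pics/w9.png",c["img"][:,:,::-1])
hsv=cv2.cvtColor(c["img"],cv2.COLOR_RGB2HSV);m=cv2.inRange(hsv,(100,120,30),(125,255,255))
v=np.nonzero(m[200:300,320])[0].max()+200.5;print(ray(c,(320,v),.034))
E
```

```text
t: 11.27
tool_pos: [0.631, -0.0505, 0.2008]
orientation: [2.194, 2.246, -0.003]
force: [0.1, -10.2, -1.7]
opening: 0.0354
t: 11.52
tool_pos: [0.631, -0.0503, 0.2009]
orientation: [2.193, 2.245, -0.004]
force: [0.4, -13.5, -1.1]
opening: 0.0347
[ 0.63094944 -0.04127367  0.034     ]
```

View pics/w9.png

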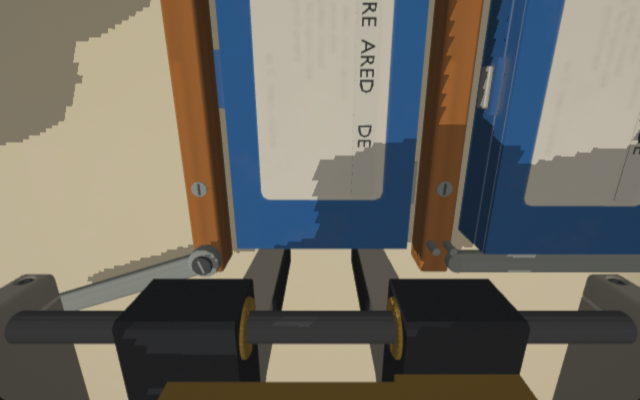

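```bash
python3 -m creep '[[[-2,0,0],[0,0,0]],[[-2,0,0],[0,0,0]],[[0,0,-4.1],[0,0,0]],[[0,0,-4.1],[0,0,0]],[[0,0,0],[0,0,0]],[[0,0,0],[0,0,0]]]' 
python3 -m creep '[[[0,0,0],[0,0,0]]]' 0
python3 st.py
python3 - <<'E'
from h import *
c=read_camera("wrist");cv2.imwrite("pics/w10.png",c["img"][:,:,::-1])
E
```

```text
t: 12.07
tool_pos: [0.6335, -0.0881, 0.2871]
orientation: [2.191, 2.244, 0.007]
force: [0.1, -0.6, -0.1]
opening: 0.0352
t: 12.15
tool_pos: [0.632, -0.0877, 0.283]
orientation: [2.194, 2.248, 0.001]
force: [-0.2, 0.6, -0.8]
opening: 0.0319
t 12.15 pos [ 0.632  -0.0877  0.283 ] x [-2.420e-02  9.997e-01  3.000e-04] y [9.997e-01 2.420e-02 8.000e-04] z [ 8.e-04  3.e-04 -1.e+00] F [-0.2  0.6 -0.8] op 0.0319 q [-0.22  0.31  1.5   0.    1.32 -0.24]
```

View pics/w10.png

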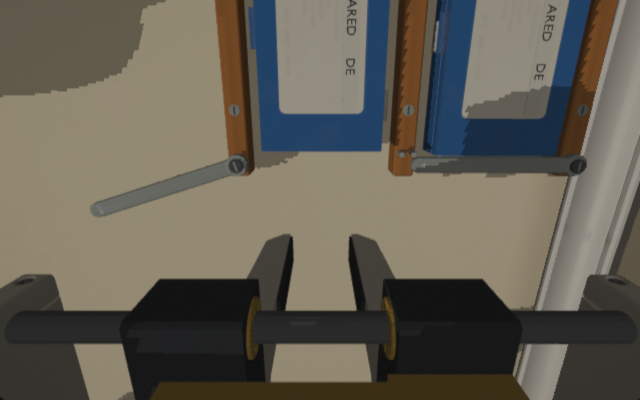

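The box is home: its near end (row 151) is level with the stored box's (row 156, skewed). The pivot is at (236,165) and the bar tip at (97,210). I'll compute the bar path from these.

```bash
cat > bar.py <<'E'
from h import *
from scipy.spatial.transform import Rotation as R
n=np.array([.9997,.0255]);d=np.array([-.0255,.9997])
P=np.array([.5675,-.0546])
def C(th,r,extra=0):
    a,b=np.sin(th),np.cos(th);u=b*n-a*d;w=a*n+b*d
    return P+r*u-w*(.006+.0175*abs(a)+.010*abs(b)+extra)
if __name__=="__main__":
    c=read_camera("wrist")
    pv=ray(c,(236.5,164.5),.030)[:2];tp=ray(c,(95,211),.026)[:2]
    print("pivot",pv,"tip+6",tp,np.linalg.norm(tp-pv)); v=tp-pv; print("theta",np.arctan2(-v@d,v@n))
    s=read_state();m=R.from_rotvec(s["orientation"]).as_matrix();p=s["tool_pos"][:2]
    W=[C(2.85,.075,.014)]+[C(t,.07) for t in np.deg2rad([160,145,130,115,100,85,70,55,40,30,20,10,0])]
    for q in W:
        D=q-p;print(q.round(4),"tool cm",(100*D@m[:2,0]).round(2),(100*D@m[:2,1]).round(2));p=q
E
python3 bar.py
```

```text
pivot [ 0.56800582 -0.05368993] tip+6 [ 0.45251422 -0.09491465] 0.12262865772845903
theta 2.8242419556954568
[ 0.4854 -0.0451] tool cm 4.6 -14.47
[ 0.4945 -0.0603] tool cm -1.54 0.87
[ 0.4968 -0.0767] tool cm -1.65 0.19
[ 0.5037 -0.0933] tool cm -1.67 0.65
[ 0.5156 -0.1084] tool cm -1.54 1.16
[ 0.5324 -0.1201] tool cm -1.22 1.65
[ 0.5512 -0.1269] tool cm -0.72 1.86
[ 0.569  -0.1292] tool cm -0.28 1.78
[ 0.5881 -0.1264] tool cm 0.24 1.92
[ 0.6067 -0.1177] tool cm 0.82 1.88
[ 0.6178 -0.1086] tool cm 0.88 1.13
[ 0.6271 -0.0971] tool cm 1.13 0.95
[ 0.6339 -0.0837] tool cm 1.33 0.72
[ 0.6379 -0.0688] tool cm 1.48 0.43
```

```bash
python3 -m creep '[[[1.15,-3.6,0],[0,0,0]],[[1.15,-3.6,0],[0,0,0]],[[1.15,-3.6,0],[0,0,0]],[[1.15,-3.6,0],[0,0,0]],[[0,0,0],[0,0,0]],[[0,0,0],[0,0,0]],[[0,0,0],[0,0,0]]]' 0
python3 st.py
python3 - <<'E'
from h import *
c=read_camera("wrist");cv2.imwrite("pics/w11.png",c["img"][:,:,::-1])
E
```

```text
t: 12.83
tool_pos: [0.487, -0.0453, 0.2823]
orientation: [-2.194, -2.248, -0.0]
force: [0.5, -0.1, 0.7]
opening: 0.0005
t 12.83 pos [ 0.487  -0.0453  0.2823] x [-2.430e-02  9.997e-01  1.000e-04] y [ 0.9997  0.0243 -0.    ] z [-0.e+00  1.e-04 -1.e+00] F [ 0.5 -0.1  0.7] op 0.0005 q [-0.2  -0.08  1.93  0.    1.29 -0.22]
```

View pics/w11.png

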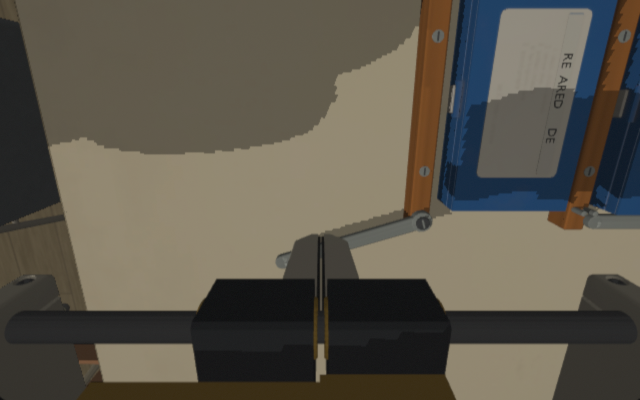

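```bash
python3 -m creep '[[[0,0,4.1],[0,0,0]],[[0,0,4.0],[0,0,0]],[[0,0,0],[0,0,0]],[[0,0,0],[0,0,0]]]'
python3 st.py
python3 - <<'E'
from h import *
c=read_camera("wrist");cv2.imwrite("pics/w12.png",c["img"][:,:,::-1])
E
```

```text
t: 13.22
tool_pos: [0.4864, -0.0455, 0.1998]
orientation: [-2.191, -2.244, 0.005]
force: [0.9, -0.6, 0.9]
opening: 0.0005
t 13.22 pos [ 0.4864 -0.0455  0.1998] x [-0.0238  0.9997  0.0013] y [ 0.9997  0.0238 -0.0058] z [-0.0058  0.0012 -1.    ] F [ 0.9 -0.6  0.9] op 0.0005 q [-0.2   0.04  1.98  0.    1.13 -0.22]
```

View pics/w12.png

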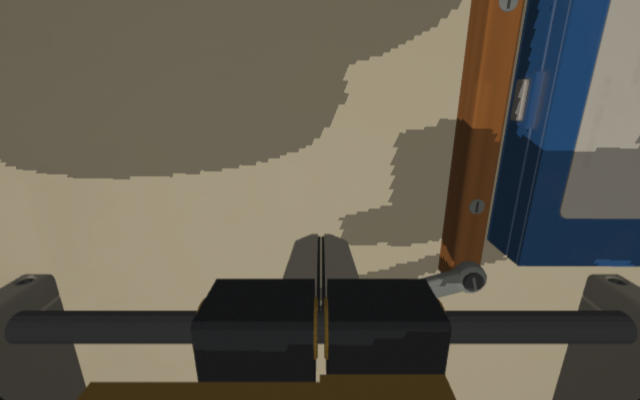

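```bash
python3 -m creep '[[[-0.75,0.4,0],[0,0,0]],[[-0.75,0.4,0],[0,0,0]],[[-0.82,0.1,0],[0,0,0]],[[-0.82,0.1,0],[0,0,0]],[[-0.84,0.32,0],[0,0,0]],[[-0.84,0.32,0],[0,0,0]],[[-0.77,0.58,0],[0,0,0]],[[-0.77,0.58,0],[0,0,0]],[[-0.61,0.82,0],[0,0,0]],[[-0.61,0.82,0],[0,0,0]],[[0,0,0],[0,0,0]]]'
python3 st.py
python3 - <<'E'
from h import *
c=read_camera("wrist");cv2.imwrite("pics/w13.png",c["img"][:,:,::-1])
c=read_camera("scene");im=c["img"][:,:,::-1]
cv2.imwrite("pics/s13.png",cv2.resize(im[120:300,220:400],None,fx=3.3,fy=3.3,interpolation=cv2.INTER_CUBIC))
E
```

```text
t: 14.18
tool_pos: [0.5345, -0.1216, 0.202]
orientation: [2.194, 2.246, 0.001]
force: [0.7, 0.4, -0.6]
opening: 0.001
t 14.18 pos [ 0.5345 -0.1216  0.202 ] x [-2.320e-02  9.997e-01 -8.000e-04] y [0.9997 0.0232 0.0014] z [ 1.4e-03 -7.0e-04 -1.0e+00] F [ 0.7  0.4 -0.6] op 0.001 q [-0.32  0.19  1.82 -0.    1.14 -0.34]
```

View pics/w13.png

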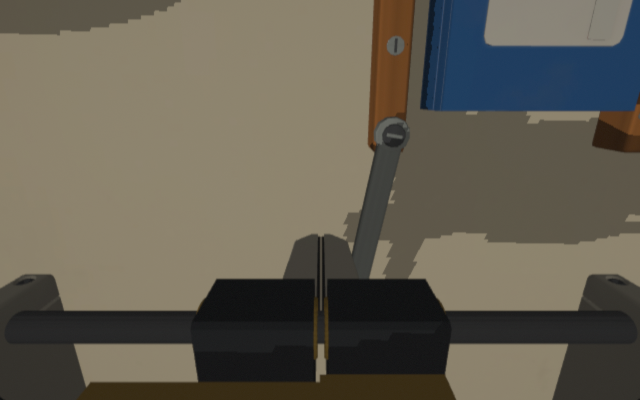

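View pics/s13.png

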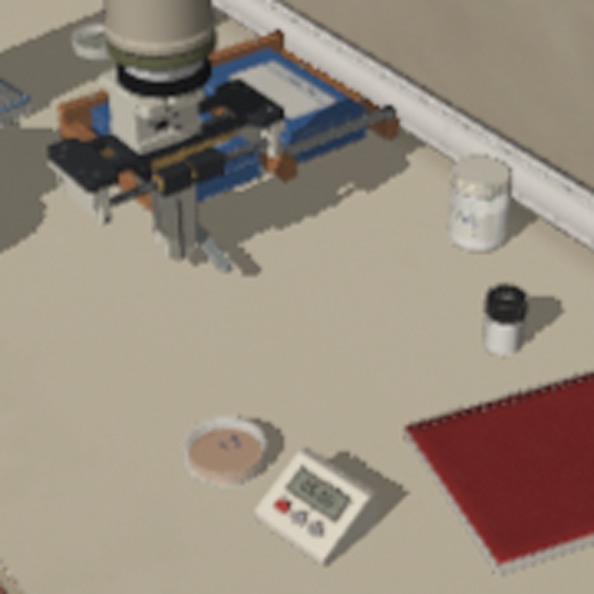

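```bash
python3 -m creep '[[[-0.25,0.82,0],[0,0,0]],[[-0.25,0.82,0],[0,0,0]],[[-0.14,0.89,0],[0,0,0]],[[-0.14,0.89,0],[0,0,0]],[[0.12,0.96,0],[0,0,0]],[[0.12,0.96,0],[0,0,0]],[[0.41,0.94,0],[0,0,0]],[[0.41,0.94,0],[0,0,0]],[[0.88,1.13,0],[0,0,0]],[[0.56,0.48,0],[0,0,0]],[[0.56,0.48,0],[0,0,0]],[[0,0,0],[0,0,0]]]'
python3 st.py
python3 - <<'E'
from h import *
c=read_camera("wrist");cv2.imwrite("pics/w14.png",c["img"][:,:,::-1])
E
```

```text
t: 15.28
tool_pos: [0.6263, -0.0939, 0.2017]
orientation: [2.193, 2.249, 0.001]
force: [0.5, -0.1, 1.4]
opening: 0.0007
t 15.28 pos [ 0.6263 -0.0939  0.2017] x [-2.530e-02  9.997e-01  2.000e-04] y [9.997e-01 2.530e-02 5.000e-04] z [ 5.e-04  2.e-04 -1.e+00] F [ 0.5 -0.1  1.4] op 0.0007 q [-0.23  0.39  1.56  0.    1.18 -0.26]
```

View pics/w14.png

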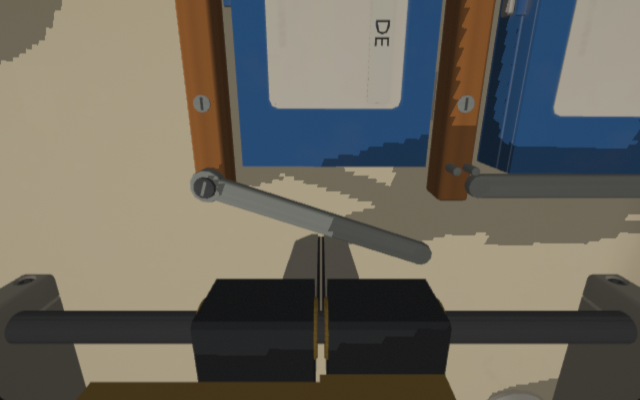

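```bash
python3 -m creep '[[[0.6,0.35,0],[0,0,0]],[[0.6,0.3,0],[0,0,0]],[[0.6,0,0],[0,0,0]],[[0.4,0,0],[0,0,0]],[[0.2,0,0],[0,0,0]],[[0,0,0],[0,0,0]],[[0,0,0],[0,0,0]]]'
python3 st.py
python3 - <<'E'
from h import *
c=read_camera("wrist");cv2.imwrite("pics/w15.png",c["img"][:,:,::-1])
E
```

```text
t: 15.92
tool_pos: [0.6314, -0.0708, 0.2017]
orientation: [-2.194, -2.248, 0.0]
force: [-0.0, 0.7, 0.4]
opening: 0.0006
t 15.92 pos [ 0.6314 -0.0708  0.2017] x [-0.0242  0.9997  0.    ] y [ 9.997e-01  2.420e-02 -1.000e-04] z [-1.e-04  0.e+00 -1.e+00] F [-0.   0.7  0.4] op 0.0006 q [-0.19  0.4   1.56  0.    1.19 -0.22]
```

View pics/w15.png

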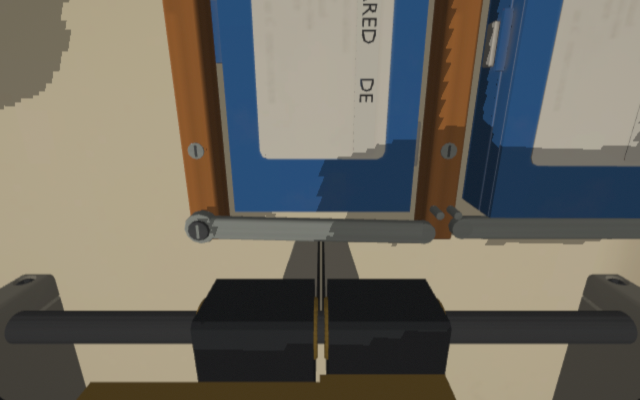

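```bash
python3 -m creep '[[[0.1,0,0],[0,0,0]],[[0.1,0,0],[0,0,0]],[[0,0,0],[0,0,0]],[[0,0,0],[0,0,0]]]';python3 -m creep '[[[0.1,0,0],[0,0,0]],[[0,0,0],[0,0,0]],[[0,0,0],[0,0,0]]]';python3 -m creep '[[[0.1,0,0],[0,0,0]],[[0,0,0],[0,0,0]],[[0,0,0],[0,0,0]]]'
python3 - <<'E'
from h import *
c=read_camera("wrist");cv2.imwrite("pics/w16.png",c["img"][:,:,::-1])
E
```

```text
t: 16.3
tool_pos: [0.6314, -0.069, 0.2017]
orientation: [-2.195, -2.248, 0.0]
force: [-0.6, -0.5, 0.8]
opening: 0.0005
t: 16.55
tool_pos: [0.6315, -0.0681, 0.2017]
orientation: [2.195, 2.248, -0.0]
force: [0.6, -0.8, 0.3]
opening: 0.0005
t: 16.8
tool_pos: [0.6314, -0.0678, 0.2018]
orientation: [2.194, 2.247, -0.001]
force: [-0.1, -5.6, -0.2]
opening: 0.0006
```

View pics/w16.png

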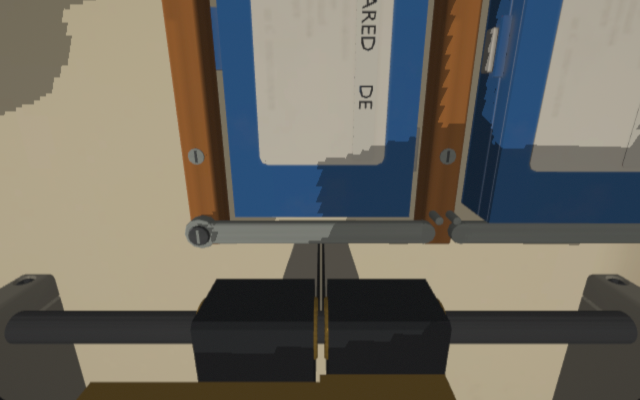

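Force jumped to 5.6 N, so the bar is against the pin, and in the picture it lies straight (pivot row 234, tip row 232). Now I'll back off, lift and check.

```bash
python3 -m creep '[[[-1,0,0],[0,0,0]],[[-2,0,0],[0,0,0]],[[-2,0,0],[0,0,0]],[[0,0,-4.1],[0,0,0]],[[0,0,-4.1],[0,0,0]],[[-2,0,-3],[0,0,0]],[[-3,0,0],[0,0,0]],[[-3,0,0],[0,0,0]],[[0,0,0],[0,0,0]],[[0,0,0],[0,0,0]],[[0,0,0],[0,0,0]]]'
python3 - <<'E'
from h import *
c=read_camera("wrist");cv2.imwrite("pics/w17.png",c["img"][:,:,::-1])
c=read_camera("top");im=c["img"][:,:,::-1]
cv2.imwrite("pics/t17.png",cv2.resize(im[110:260,165:365],None,fx=4,fy=4,interpolation=cv2.INTER_CUBIC))
E
```

```text
t: 17.77
tool_pos: [0.6343, -0.197, 0.3132]
orientation: [-2.195, -2.246, -0.0]
force: [-0.2, 0.7, -0.3]
opening: 0.0004
```

View pics/w17.png

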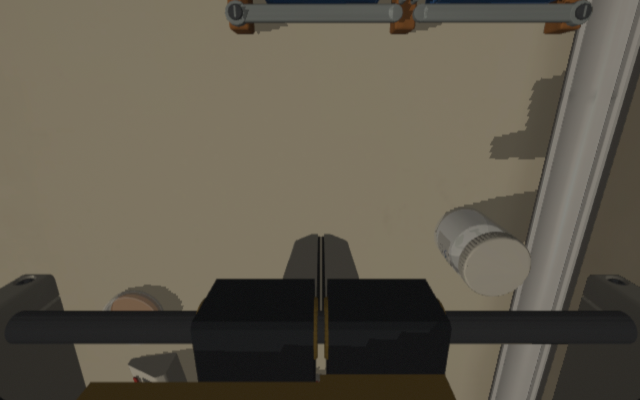

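View pics/t17.png

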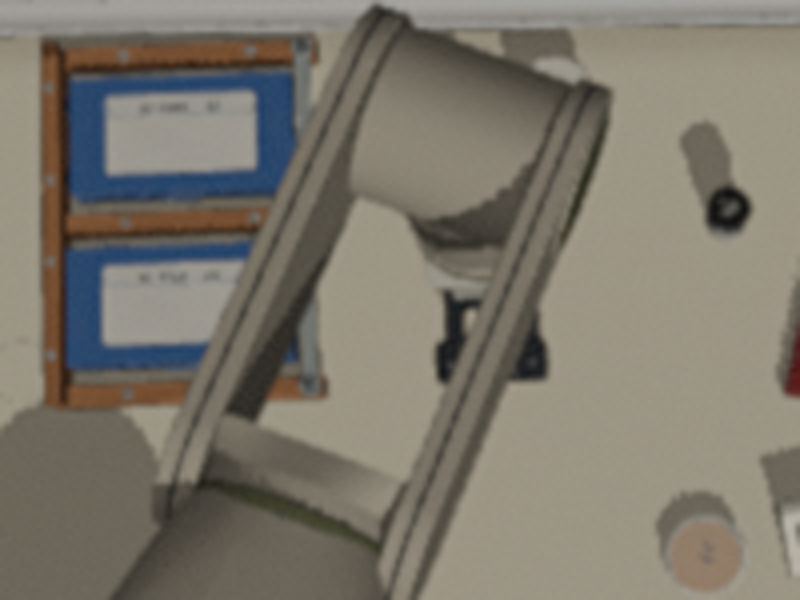

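```bash
python3 -m creep '[[[0,0,0],[0,0,0]],[[0,0,0],[0,0,0]],[[0,0,0],[0,0,0]]]'; python3 -c "
from plant import *
print(close_job())"
```

```text
t: 18.12
tool_pos: [0.6346, -0.1962, 0.3136]
orientation: [-2.193, -2.249, 0.0]
force: [-0.3, 0.5, 0.6]
opening: 0.0004
the job is handed in; nothing more can be done
None
```

The slide box is home in the near lane and its turn bar is shut. I handed the job in at 18.1 s of the 66 s allowed.

- **Box:** I pushed it sideways with the open fingertips until it lined up with the lane. Then I pushed it lengthwise until it stopped against the buffers at about 13.5 N, and left it there. Its ends line up with the stored box's in the last pictures. With the box in the mouth, I measured gaps of about 9 mm at the near rail (at the clasp) and 14 mm at the middle rail. I did not measure the gap at the hinges, which stick out 4–5 mm on the middle-rail side. In the wrist pictures the box stayed clear of both rails.
- **Turn bar:** I pushed it round with the closed fingertips until it met the pin, where the force rose to 5.6 N. In the last wrist picture it lies straight across the mouth, in line with the far lane's bar.
- **Afterwards:** the robot backed off and stands clear, touching nothing. The other things looked unmoved in the pictures.

No check failed. The only disagreements between the cameras were 1–2 mm in the measured lane and box widths, within the calibration.

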